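# Tip the clay roller out of its tube

### The arm

A 6-joint arm with a two-finger parallel gripper is mounted at the origin on the work surface. World frame = base frame: x ahead of the robot, y to its left, z up, the work surface at z = 0. Lengths are in m, angles in rad, forces in N, time in s.
With the tool pointing down it reaches from about 0.275 to 0.825 m from the base axis. Payload 4.9 kg.
Tool frame: the origin (TCP) lies midway between the tips of the shut fingers; the grasp point (between the pads) lies 19 mm behind it (bot.grip_depth is the distance from the TCP to the grasp point, in m); y points along the fingers, x is the direction in which the jaws open and shut, and the axes are right-handed (so a half turn about y gives the same grasp; the last joint's range is limited). The gripper opens to 85 mm and grips with 20 to 120 N. Pads are 22 mm wide; open, the fingers measure 114 mm over their backs; the gripper's body (76 mm by 85 mm) begins 54 mm behind the grasp point. The pads swing forward as they close: fully open they stand 13 mm farther back than shut.
Start: joints at [-1.338, 0.326, -0.193, 1.052, 0, 1.437], TCP at [0.197, -0.513, 0.231] pointing down, gripper open.
Joint ranges: [-2.65, 2.65], [-0.97, 1.79], [-1.3, 1.35], [-1.93, 2.1], [-1.47, 1.37], [-3.14, 3.14]. Speed limits (rad/s): [2.57, 2.57, 3.14, 3.14, 3.14, 3.14].

### API

Orientations are given as a unit quaternion [w, x, y, z].
In Python, from cell import bot gives the robot as it stands. Calls block until the motion is done:
- bot.move_pose(position, orientation): joint-space move of the TCP to a pose.
- bot.move_linear(position, speed=0.15, rotation=None, until_force=None): straight line of the TCP; rotation=None keeps the orientation; speed is the mean speed in m/s. With until_force (N) it stops when the force on the tool has changed by that much, and returns True; else False.
- bot.goto_joints(angles): joint-space move.
- bot.set_gripper(opening, grasp_force=None): opening from 0.0 (shut) to 1.0 (fully open); grasp_force is the grip in N (None keeps the last); returns when the fingers have stopped.
- bot.wait(seconds).
- bot.solve_ik(position, orientation): joint angles nearest the present ones, or None.
- bot.camera(name): name is "scene" or "top" or "wrist"; returns the picture (420x560x3 uint8, red, green, blue); there is no depth.
- bot.calibration(name): a dict with "mtx" (3x3 intrinsics, pixels), "k1" (the pictures are not rectified: a ray, as slopes to the right and down, at radius r is drawn at 1 + k1 r^2 times it, then the intrinsics apply), "extrinsics" (4x4, takes a point from world to camera coordinates); the wrist camera has in their place "hand_eye" (4x4, takes a point from camera to tool coordinates, whose origin is the TCP and whose axes are the tool frame's). Camera axes: x right, y down, z forward; pixel columns grow to the right and rows downward; lengths in m; the calibration is good to about 2 mm. A picture is of the moment at which its call begins: read the wrist's pose just before it. calibration takes no time and is no camera call.
A pose or a line that the arm cannot do raises bot.PlanningError and nothing moves.
- bot.close_job(): hands the job in, once; it reports no verdict.
Trained networks look in the newest picture that a camera, given by its name, has taken for a name from the list of things; names that differ only in an ending like _2 or _b are one class to them, and where a whole thing is asked for, a point or a joint stands for the part that bears it (a point fixed in the world has none). Each returns a list of dicts, best first, with "confidence" (0 to 1); they miss things now and then, are a little off and sometimes report something else, mostly with a low value. They report only what shows in the picture. A call takes as long as a camera call. They do not tell look-alikes from the thing itself.
- bot.search_frame(camera, thing): "bbox" ([left, top, width, height] in pixels, round what is visible of it).
Readings, each from a call of its own:
- bot.read_clock(): time.
- bot.read_joint_positions(): joint angles.
- bot.read_joint_vel(): joint speeds.
- bot.read_joint_efforts(): joint torques, N m.
- bot.read_position(): TCP position.
- bot.read_tool_rot(): TCP orientation.
- bot.read_ft_force(): force on the tool from outside, world axes, zero at the start.
- bot.read_moment(): the same for the moment, N m.
- bot.read_gripper_width(): opening from 0.0 (shut) to 1.0 (fully open).
Only numpy, scipy, OpenCV 4.12 (cv2) and the standard library are available. Lean on these libraries where they do the work, as an engineer would, in place of code of your own. Each camera call takes 0.05 s, during which the arm holds its last target.

### The job

The clay roller is inside the wider of the two tipping tubes on the pottery bench. Tip that tube mouth-down so the roller slides out onto the tongue, grip the exposed end, draw the roller out and lower it into the shallow wooden tray, letting go only when it is down in the tray so that it ends lying flat on the tray's floor. Do not tip the slim tube.

Things in the scene. Friction and masses are not known exactly. Their poses are not given: they have to be found in the camera images.
- wide_mouth (a point): Centre of the mouth of the wider grey tube: 44 mm outside, 35 mm bore, 165 mm long, far end closed. x points out along the tube, y level across it, z up when level. A steel tongue 12 mm wide, 4 mm thick, open above and beside, runs 70 mm on from the mouth's bottom to a lip 6 mm higher. The roller stops there, front 70 mm exposed; lift it 8 mm square to the tongue to clear the lip, draw along x.
- wide_tube (a joint): Tilt of the wider tube: 0 level (start), mouth goes down to a stop at 0.40 rad; it stays where left. Pivot on the tube's axis 90 mm behind the mouth, 150 mm above the table, between wooden posts 168 mm high, 66 mm over their outsides, 32 mm along the tube. 2 to 4 N down on the tube's top 10 mm behind the mouth tips it. Slippery bore: the roller slides from about 7 to 11 degrees on.
- roller: Plain wooden clay roller, a rod 24 mm in diameter, 150 mm long, about 50 g. Origin at its centre, x along its length (towards the mouth at the start). It starts wholly inside the wider tube, its axis 5 mm below the tube's axis. Slid out against the lip, its centre is about 5 mm behind the mouth.
- tray: Shallow fixed wooden tray, 240 x 190 mm outside (x by y), 22 mm high, rim and floor 5 mm thick, open above. Origin at the centre of its underside, x along its long side. The roller fits in any direction; lying on the floor its axis is 17 mm above the tray's underside.
- slim_mouth (a point): Centre of the mouth of the slim tube (24 mm outside, 165 mm long), a bystander on a like stand beside the wider one, with a thin dowel inside. Same axes and pivot offsets as the wider tube. It must not be tipped.
Not all that is in view belongs to the job. Leave any blue or yellow look-alike of the part that bears wide_mouth alone.

How it is judged:
On the way, in this order (a step that is already met when the one before it is completed fails the run):
1. the wide tube is tipped mouth-down and the roller has slid out along the tongue, its front end exposed (angle between wide_mouth's own z axis and vertical above 0.17 rad and x of roller in the frame of wide_mouth between -0.025 and 0.01 m and distance between roller and wide_mouth below 0.035 m), for 0.2 s.
2. the roller is held in the fingers, drawn clear of the tube (contact force between the fingers and roller above 1 N and distance between roller and wide_mouth above 0.085 m), for 0.1 s.
3. the roller, still in the fingers, is low in the tray (contact force between the fingers and roller above 0.5 N and z of roller in the frame of tray below 0.06 m and x of roller in the frame of tray between -0.12 and 0.12 m and y of roller in the frame of tray between -0.095 and 0.095 m), for 0.1 s.
At the end, for the whole second after the job is handed in: The roller lies flat on the tray's floor inside the rim (its axis less than 23 mm above the tray's underside, where 17 mm is flat), released and at rest (under 50 mm/s). The slim tube has not been tipped (z of roller in the frame of tray below 0.023 m and x of roller in the frame of tray between -0.12 and 0.12 m and y of roller in the frame of tray between -0.095 and 0.095 m and linear speed of roller below 0.05 m/s); the robot touches nothing.
It fails at once if the slim tube is tipped (its mouth moves more than 20 mm) (distance of slim_mouth from where it was at the start of the episode above 0.02 m).
It also fails if it takes over 51 s, if anything falls off the work surface, if the arm or the gripper's body presses on something with over 40 N, if the wrist force passes 120 N, or if a joint passes its speed limit or range.

## Working session

There is one attempt and no reset: what is moved stays moved. The work goes in short steps, each a Python script; the robot and the scene stay as the last script left them, time stands still between calls to the robot, and variables do not carry over. Pictures are saved under pics/ and viewed, and the job is handed in when it is done.

```bash
ls; mkdir -p pics; python3 - <<'E'
from cell import bot
import cv2, numpy as np
for n in ["scene","top","wrist"]:
    im=bot.camera(n); cv2.imwrite(f"pics/{n}0.png",im[:,:,::-1])
    c=bot.calibration(n); print(n,{k:np.round(v,4).tolist() for k,v in c.items()})
    for t in ["wide_mouth","wide_tube","roller","tray","slim_mouth"]:
        try: print(n,t,[(d['bbox'],round(d['confidence'],2)) for d in bot.search_frame(n,t)][:4])
        except Exception as e: print(n,t,e)
print(bot.read_clock(),bot.read_tool_rot(),bot.grip_depth)
E
```

```text
pics
scene {'mtx': [[546.004, 0.0, 274.3623], [0.0, 546.004, 202.363], [0.0, 0.0, 1.0]], 'k1': -0.1904, 'extrinsics': [[0.8845, 0.4665, -0.0033, -0.4154], [0.2453, -0.471, -0.8473, 0.0026], [-0.3969, 0.7487, -0.5311, 1.4848], [0.0, 0.0, 0.0, 1.0]]}
scene wide_mouth [([237.8, 106.1, 32.2, 47.4], 0.89), ([370.3, 151.7, 31.3, 68.2], 0.79), ([146.2, 187.4, 50.5, 80.7], 0.79)]
scene wide_tube [([377.5, 151.9, 26.3, 63.6], 0.72), ([147.6, 188.7, 46.4, 80.3], 0.66), ([237.2, 107.0, 31.2, 43.3], 0.61)]
scene roller [([378.1, 183.9, 12.2, 18.4], 0.48)]
scene tray [([214.1, 282.7, 117.7, 98.7], 0.9), ([378.6, 182.7, 10.6, 15.6], 0.24)]
scene slim_mouth [([274.3, 143.9, 55.1, 50.9], 0.66)]
top {'mtx': [[490.4146, 0.0, 280.1695], [0.0, 490.4146, 211.1239], [0.0, 0.0, 1.0]], 'k1': 0.0603, 'extrinsics': [[-0.002, -1.0, 0.0017, 0.0299], [-0.9905, 0.0017, -0.1374, 0.478], [0.1374, -0.002, -0.9905, 1.454], [0.0, 0.0, 0.0, 1.0]]}
top wide_mouth [([319.5, 247.8, 83.7, 35.6], 0.9), ([134.2, 285.1, 90.5, 30.2], 0.86)]
top wide_tube [([321.1, 244.7, 85.2, 40.6], 0.97), ([180.8, 130.9, 85.7, 24.9], 0.84), ([130.0, 286.4, 92.7, 27.4], 0.58)]
top roller [([192.2, 201.1, 83.8, 18.6], 0.68), ([179.6, 132.2, 90.0, 24.9], 0.61)]
top tray [([315.4, 136.0, 96.2, 79.8], 0.62)]
top slim_mouth [([193.3, 200.4, 82.0, 20.3], 0.87)]
wrist {'mtx': [[315.1052, 0.0, 277.8607], [0.0, 315.1052, 212.7867], [0.0, 0.0, 1.0]], 'k1': -0.017, 'hand_eye': [[1.0, 0.0015, -0.0006, 0.0009], [0.001, -0.2614, 0.9652, -0.1409], [0.0013, -0.9652, -0.2614, 0.0664], [0.0, 0.0, 0.0, 1.0]]}
wrist wide_mouth []
wrist wide_tube []
wrist roller []
wrist tray []
wrist slim_mouth []
0.9 [-0.58279818  0.58280642 -0.40042999  0.40042324] 0.0187
```

View pics/scene0.png

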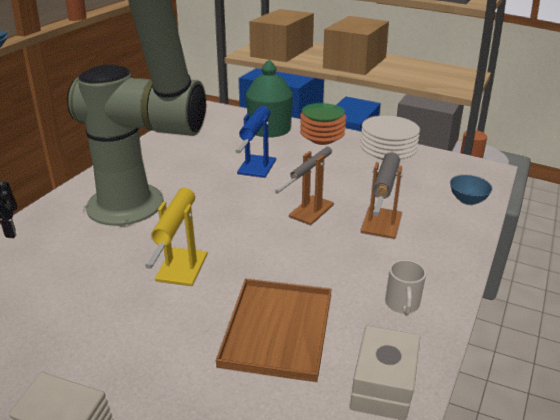

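View pics/top0.png

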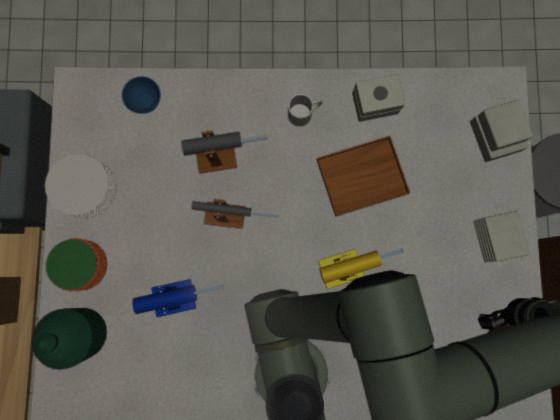

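```bash
python3 - <<'E'
import cv2
a=cv2.imread('pics/top0.png'); s=cv2.imread('pics/scene0.png')
cv2.imwrite('pics/top_crop.png',cv2.resize(a[110:340,110:430],None,fx=2.5,fy=2.5,interpolation=cv2.INTER_CUBIC))
cv2.imwrite('pics/scene_crop.png',cv2.resize(s[90:290,130:420],None,fx=2.75,fy=2.75,interpolation=cv2.INTER_CUBIC))
E
```

```text
(no output)
```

View pics/top_crop.png

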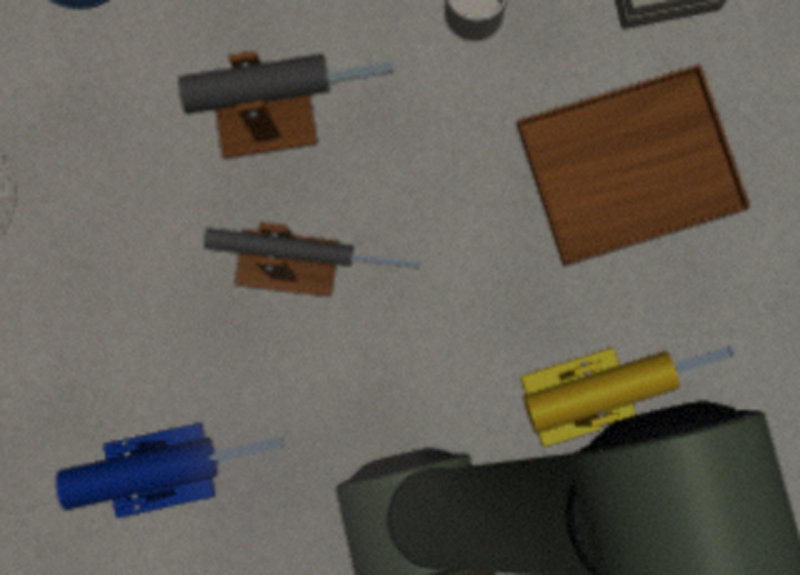

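View pics/scene_crop.png

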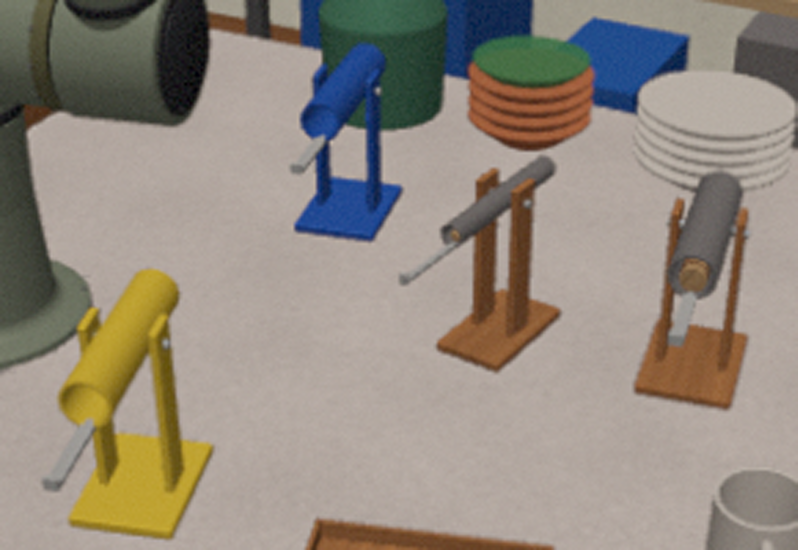

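The candidates for the wide tube in the top view are:
- Wide grey tube on a wooden stand, around (211,143), mouth at (241,139), tongue tip at (267,137)
- Slim grey tube, around (221,209)
- Blue look-alike, (165,298)
- Yellow look-alike, (350,267)

I choose the wide grey tube. In the scene crop its mouth at (382,190) shows the wooden roller's end face. The next step is to triangulate it.

```bash
cat > h.py <<'E'
from cell import bot
import cv2, numpy as np
from scipy.spatial.transform import Rotation as R
def q2m(q): return R.from_quat([q[1],q[2],q[3],q[0]]).as_matrix()
def m2q(M):
    a=R.from_matrix(M).as_quat(); return np.array([a[3],a[0],a[1],a[2]])
def cam(n,pose=None):
    """world->cam 4x4, K, k1 ; pose=(pos,quat) for wrist"""
    c=bot.calibration(n)
    if n=='wrist':
        T=np.eye(4); T[:3,:3]=q2m(pose[1]); T[:3,3]=pose[0]
        E=np.linalg.inv(T@np.array(c['hand_eye']))
    else: E=np.array(c['extrinsics'])
    return E,np.array(c['mtx']),c['k1']
def proj(C,P):
    E,K,k=C; P=np.atleast_2d(P); X=P@E[:3,:3].T+E[:3,3]
    s=X[:,:2]/X[:,2:]; s=s*(1+k*(s**2).sum(1,keepdims=True))
    return s*[K[0,0],K[1,1]]+K[:2,2]
def ray(C,uv):
    E,K,k=C
    s=cv2.undistortPoints(np.array([[uv]],float),K,np.array([k,0,0,0,0.]))[0,0]
    d=E[:3,:3].T@np.array([s[0],s[1],1]); o=-E[:3,:3].T@E[:3,3]
    return o,d/np.linalg.norm(d)
def onplane(C,uv,z):
    o,d=ray(C,uv); return o+d*(z-o[2])/d[2]
def tri(*l):
    A=np.zeros((3,3));b=np.zeros(3)
    for C,uv in l:
        o,d=ray(C,uv); M=np.eye(3)-np.outer(d,d); A+=M;b+=M@o
    p=np.linalg.solve(A,b)
    return p,[np.linalg.norm(proj(C,p)[0]-uv) for C,uv in l]
def snap(n,name):
    pose=(bot.read_position(),bot.read_tool_rot()) if n=='wrist' else None
    im=bot.camera(n); cv2.imwrite(f'pics/{name}.png',im[:,:,::-1]); 
    if pose: np.savez(f'pics/{name}.npz',p=pose[0],q=pose[1])
    return im
def wcam(name):
    d=np.load(f'pics/{name}.npz'); return cam('wrist',(d['p'],d['q']))
def down(yaw,tilt=0.):
    """tool pointing along -z of mouth frame whose x heads at yaw, tilted mouth-down by tilt; tool z=+mouth x"""
    mx=np.array([np.cos(yaw)*np.cos(tilt),np.sin(yaw)*np.cos(tilt),-np.sin(tilt)])
    my=np.array([-np.sin(yaw),np.cos(yaw),0]); mz=np.cross(mx,my)
    return np.stack([-my,-mz,mx],1)
E
python3 - <<'E'
from h import *
T=cam('top');S=cam('scene')
tc=lambda x,y:(110+(x+.5)/2.5-.5,110+(y+.5)/2.5-.5)
sc=lambda x,y:(130+(x+.5)/2.75-.5,90+(y+.5)/2.75-.5)
print('tongue tip',tri((T,tc(392,68)),(S,sc(678,338))))
print('rear centre/top',tri((T,tc(183,93)),(S,sc(724,178))))
print('mouth top z.172',onplane(T,tc(327,73),.16), 'scene',onplane(S,sc(692,274),.15))
print('tip z .13',onplane(T,tc(392,68),.134),'rear',onplane(T,tc(183,93),.16))
print('slim', onplane(T,tc(353,255),.155), onplane(T,tc(419,265),.14))
cs=[onplane(T,tc(*c),.022) for c in [(700,66),(517,121),(565,264),(748,208)]]
print('tray',np.round(cs,3),np.mean(cs,0))
S_=[(np.array(p)) for p in [(249,282),(332,285),(320,373),(222,362)]]
print('tray scene',np.round([onplane(S,p,.022) for p in S_],3),np.mean([onplane(S,p,.022) for p in S_],0))
E
```

```text
tongue tip (array([0.68306942, 0.06964833, 0.134586  ]), [np.float64(1.2356937377095463), np.float64(1.5998232716089424)])
rear centre/top (array([0.64574794, 0.30330199, 0.16361018]), [np.float64(1.3703426973346915), np.float64(1.4889789602437051)])
mouth top z.172 [0.66644196 0.14086926 0.16      ] scene [0.67071415 0.14874329 0.15      ]
tip z .13 [0.67991253 0.06818168 0.134     ] rear [0.64315171 0.30236554 0.16      ]
slim [0.45962397 0.110637   0.155     ] [0.45022021 0.03733234 0.14      ]
tray [[ 0.714 -0.312  0.022]
 [ 0.645 -0.084  0.022]
 [ 0.466 -0.14   0.022]
 [ 0.535 -0.365  0.022]] [ 0.59027555 -0.22523395  0.022     ]
tray scene [[ 0.485 -0.146  0.022]
 [ 0.648 -0.073  0.022]
 [ 0.723 -0.306  0.022]
 [ 0.554 -0.365  0.022]] [ 0.60249744 -0.22246404  0.022     ]
```

```bash
python3 - <<'E'
from h import *
yaw=-1.414; M=down(yaw); q=m2q(M)
print(bot.solve_ik([0.668,0.11,0.30],q), bot.solve_ik([0.66,-0.02,0.05],m2q(down(yaw,.35))))
p=bot.read_position(); bot.move_linear([p[0],p[1],0.36],speed=.25)
bot.move_pose([0.668,0.13,0.34],q); snap('wrist','w1')
print(bot.read_clock(),bot.read_position())
for t in ["wide_mouth","wide_tube","roller"]: print(t,[(np.round(d['bbox']),round(d['confidence'],2)) for d in bot.search_frame('wrist',t)][:4])
bot.move_linear([0.64,0.05,0.30],speed=.2); snap('wrist','w2')
for t in ["wide_mouth","wide_tube","roller"]: print(t,[(np.round(d['bbox']),round(d['confidence'],2)) for d in bot.search_frame('wrist',t)][:4])
print(bot.read_clock())
E
```

```text
[ 0.05427518  0.55119507  0.33045898  1.35006024  0.         -1.67331748] [-0.28695712  0.77803967  0.03739364  0.9856044   0.3148638  -2.03927598]
4.425 [0.66811678 0.12914086 0.34002697]
wide_mouth [(array([255., 132.,  40., 214.]), 0.92)]
wide_tube []
roller [(array([317.,   0., 138.,  23.]), 0.6)]
wide_mouth [(array([213., 205.,  45., 146.]), 0.83)]
wide_tube [(array([212., 205.,  47., 146.]), 0.65)]
roller [(array([224., 279.,  23.,  15.]), 0.71)]
5.3917
```

View pics/w1.png

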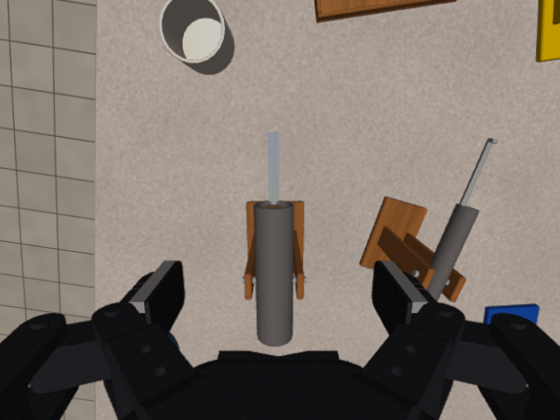

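View pics/w2.png

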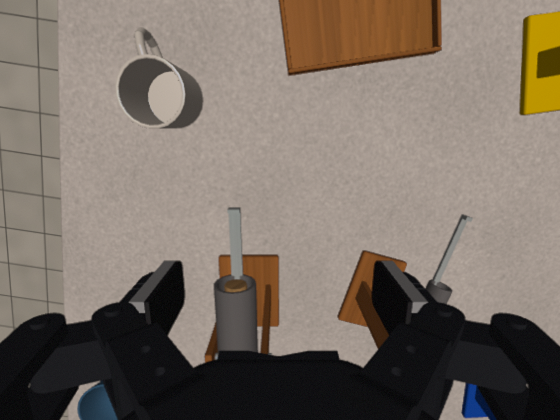

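```bash
python3 - <<'E'
import cv2
a=cv2.imread('pics/w1.png'); b=cv2.imread('pics/w2.png')
A=cv2.resize(a[120:350,225:325],None,fx=2.5,fy=2.5,interpolation=cv2.INTER_CUBIC)
B=cv2.resize(b[195:350,190:290],None,fx=3.7,fy=3.7,interpolation=cv2.INTER_CUBIC)
import numpy as np
h=max(A.shape[0],B.shape[0]); f=lambda I:cv2.copyMakeBorder(I,0,h-I.shape[0],0,5,0)
print(A.shape,B.shape); cv2.imwrite('pics/wc.png',np.hstack([f(A),f(B)]))
E
```

```text
(575, 250, 3) (574, 370, 3)
```

View pics/wc.png

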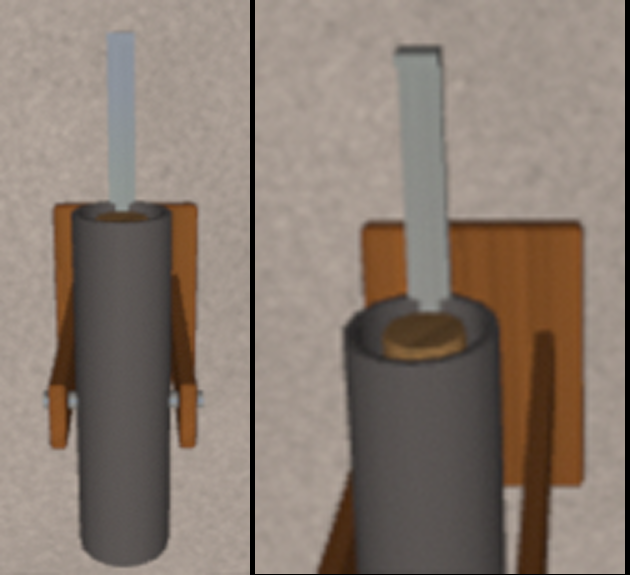

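```bash
cat > fit.py <<'E'
from h import *
from scipy.optimize import least_squares
def frame(yaw,tilt):
    D=down(yaw,tilt); return np.stack([D[:,2],-D[:,0],-D[:,1]],1)  # mx,my,mz cols
E
python3 - <<'E'
from fit import *
A=wcam('w1');B=wcam('w2')
c1=lambda x,y:np.array((225+(x+.5)/2.5-.5,120+(y+.5)/2.5-.5))
c2=lambda x,y:np.array((190+(x-255+.5)/3.7-.5,195+(y+.5)/3.7-.5))
print('tip',tri((A,c1(121,32)),(B,c2(419,47))))
print('mouth c',tri((A,c1(122.5,212)),(B,c2(421.5,328))))
obs=[(A,c1(121,32),(.070,0,-.0155)),(B,c2(419,47),(.072,0,-.0155)),
 (A,c1(74,212),(0,.022,0)),(A,c1(171,212),(0,-.022,0)),(A,c1(122,219.5),(0,0,.022)),(B,c2(345,330),(0,.022,0)),(B,c2(498,326),(0,-.022,0)),(B,c2(424,361),(0,0,.022)),
 (A,c1(168,530),(-.155,-.022,0.0)),(A,c1(80.5,530),(-.155,.022,0.0))]
def res(p):
    F=frame(p[3],p[4]); return np.concatenate([proj(C,p[:3]+F@np.array(P))[0]-uv for C,uv,P in obs])
for sgn in (1,-1):
    o=[(C,uv,(P[0],sgn*P[1],P[2])) for C,uv,P in obs]; obs=o
    s=least_squares(res,[.668,.14,.15,-1.414,0]); print(sgn,s.cost,np.round(s.x,4)); print(np.round(s.fun.reshape(-1,2),1).tolist())
E
```

```text
tip (array([0.68324731, 0.06952974, 0.1299851 ]), [np.float64(0.05193444090060367), np.float64(0.054951008982067624)])
mouth c (array([0.67085359, 0.1437521 , 0.14970229]), [np.float64(0.06485945375760797), np.float64(0.06849815852521683)])
1 23.43309154510556 [ 0.6706  0.1407  0.1539 -1.4119  0.0354]
[[1.0, 2.8], [0.5, 2.3], [-0.7, -1.8], [1.8, -1.9], [0.5, -0.5], [-1.0, -1.2], [1.2, -0.1], [-3.7, 0.8], [1.6, -0.4], [-0.7, -0.4]]
-1 4458.407747383398 [ 0.6715  0.1573  0.1106 -1.3941  0.0953]
[[-2.3, 16.5], [2.5, 6.4], [35.7, 2.6], [-39.3, 3.3], [-2.0, 2.9], [42.4, -6.6], [-37.0, -5.0], [-0.7, -7.2], [-34.2, -6.1], [34.7, -6.6]]
```

```bash
python3 - <<'E'
from h import *
yaw=-1.411; q=m2q(down(yaw)); mx=np.array([np.cos(yaw),np.sin(yaw),0])
m=np.array([.671,.1435,0]); p=m-.005*mx
bot.set_gripper(0.0)
bot.move_pose([p[0],p[1],.26],q)
bot.move_linear([p[0],p[1],.182],speed=.12)
f0=bot.read_ft_force(); print(f0)
r=bot.move_linear([p[0],p[1],.147],speed=.03,until_force=15)
print(r,bot.read_position(),bot.read_ft_force()-f0)
bot.wait(.6)
bot.move_linear([p[0],p[1],.30],speed=.15)
bot.set_gripper(.7)
q0=bot.read_joint_positions()
bot.move_pose([.66,.04,.30],q); snap('wrist','w3'); snap('scene','s3'); snap('top','t3')
print(bot.read_clock())
E
```

```text
[ 0.77031989 -0.14906211  0.1532836 ]
False [0.6699467  0.14864883 0.14687781] [-0.84791073 -0.49029435  1.82479271]
11.825
```

View pics/w3.png

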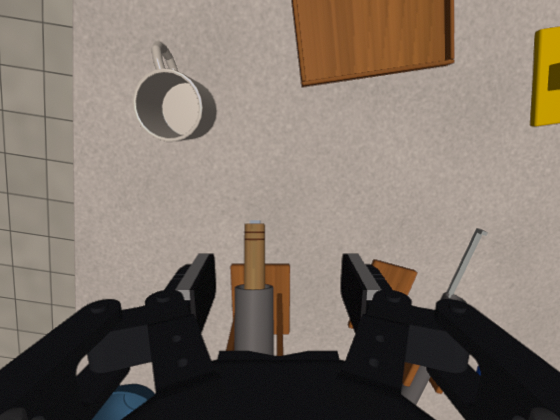

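View pics/s3.png

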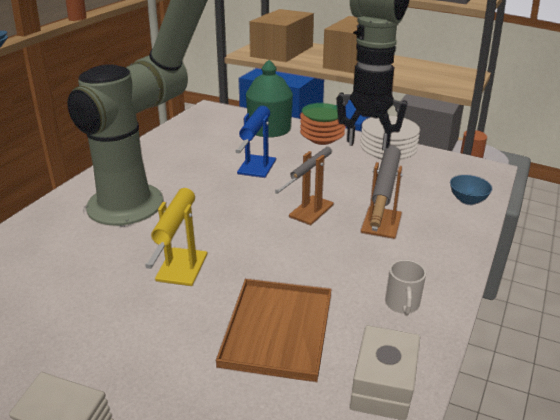

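The tube is tipped. The roller is out on the tongue in w3, with its front end at (255,224) and the mouth at (254,286). A second view will let me measure the tilt and height.

```bash
python3 - <<'E'
from h import *
yaw=-1.411
bot.move_pose([.695,-.03,.22],m2q(down(yaw,.34))); snap('wrist','w4')
print(bot.read_clock(), [(np.round(d['bbox']),round(d['confidence'],2)) for d in bot.search_frame('wrist','roller')])
a=cv2.imread('pics/w3.png'); b=cv2.imread('pics/w4.png')
cv2.imwrite('pics/w3c.png',cv2.resize(a[205:345,200:310],None,fx=4,fy=4,interpolation=cv2.INTER_CUBIC))
E
```

```text
12.4167 [(array([259., 260.,  27.,  77.]), 0.77)]
```

View pics/w4.png

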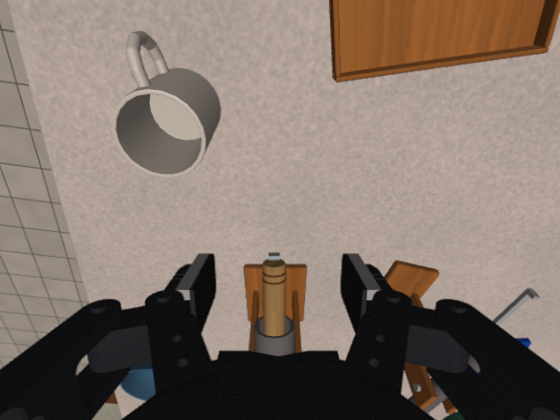

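View pics/w3c.png

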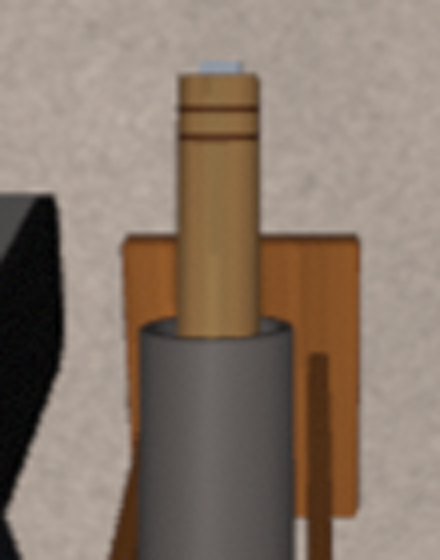

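```bash
python3 - <<'E'
import cv2
b=cv2.imread('pics/w4.png')
cv2.imwrite('pics/w4c.png',cv2.resize(b[240:360,220:330],None,fx=5,fy=5,interpolation=cv2.INTER_CUBIC))
E
```

```text
(no output)
```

View pics/w4c.png

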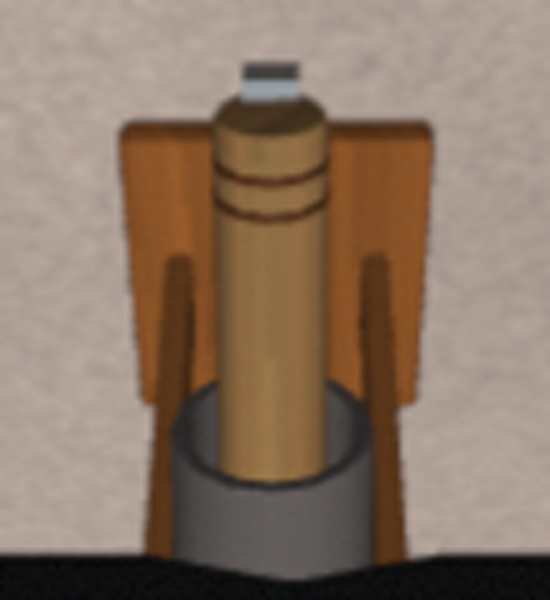

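```bash
python3 - <<'E'
from fit import *
A=wcam('w3');B=wcam('w4')
c3=lambda x,y:np.array((200+(x+.5)/4-.5,205+(y+.5)/4-.5))
c4=lambda x,y:np.array((220+(x+.5)/5-.5,240+(y+.5)/5-.5))
for n,a,b in [('front top',(218,75),(271,134)),('ring1 top',(218,108),(271,184)),('ring2 top',(218,137),(271,219)),('mouth top',(216,338),(272,487))]:
    p,e=tri((A,c3(*a)),(B,c4(*b))); print(n,np.round(p,4),np.round(e,2))
yaw=-1.411; mx0=np.array([np.cos(yaw),np.sin(yaw),0]); P=np.array([.671,.1435,.15])-.09*mx0
def pts(P,th,yaw):
    F=frame(yaw,th); m=P+F@[.09,0,0]; return m,F
obs=[(A,c3(218,75),(.07,0,.0065)),(B,c4(271,134),(.07,0,.0065)),(A,c3(216,338),(0,0,.022)),(B,c4(272,487),(0,0,.022)),
(A,c3(140,328),(0,.022,0)),(A,c3(293,328),(0,-.022,0)),(B,c4(173,435),(0,.022,0)),(B,c4(372,435),(0,-.022,0))]
def res(v):
    m,F=pts(np.array([v[0],v[1],.15]),v[2],v[3]); return np.concatenate([proj(C,m+F@np.array(X))[0]-uv for C,uv,X in obs])
s=least_squares(res,[P[0],P[1],.33,yaw]); print(P,np.round(s.x,4),s.cost); print(np.round(s.fun.reshape(-1,2),1).tolist())
m,F=pts(np.array([s.x[0],s.x[1],.15]),s.x[2],s.x[3]); print('mouth',m, 'rollerC', m+F@[-.005,0,-.0055],'tip', m+F@[.07,0,-.0055])
E
```

```text
front top [0.6809 0.0803 0.102 ] [0.14 0.15]
ring1 top [0.6795 0.0879 0.108 ] [0.27 0.3 ]
ring2 top [0.6783 0.0957 0.1101] [0.28 0.31]
mouth top [0.6706 0.1411 0.1396] [0.56 0.58]
[0.65667946 0.23235337 0.15      ] [ 0.6565  0.2321  0.3383 -1.4118] 6.719111304969653
[[-0.1, 0.9], [0.2, 1.2], [-1.1, 0.6], [0.1, 1.0], [0.0, -0.3], [0.7, -0.2], [-0.4, -1.9], [0.7, -1.9]]
mouth [0.66995286 0.14830043 0.12012721] rollerC [0.66891722 0.15476004 0.11659862] tip [0.68011688 0.08490407 0.09170462]
```

```bash
python3 - <<'E'
from fit import *
B=wcam('w4'); print('mug rim near pts',onplane(B,(208,150),.09),onplane(B,(218,100),.09),onplane(B,(150,170),.09))
yaw,th=-1.4118,.338; P=np.array([.6565,.2321,.15]); F=frame(yaw,th); m=P+F@[.09,0,0]
q=m2q(down(yaw,th)); g=lambda x,z:m+F@[x,0,-.0055-.016+z]
for pt in [g(.032,.06),g(.032,0),g(.14,.008)]: print(pt, bot.solve_ik(pt,q) is not None)
bot.move_pose(g(.032,.06),q)
f0=bot.read_ft_force()
print('hit',bot.move_linear(g(.032,0),speed=.06,until_force=8), bot.read_position()-g(.032,0), bot.read_ft_force()-f0)
snap('wrist','w5'); print(bot.read_clock())
E
```

```text
mug rim near pts [ 0.75190516 -0.02847568  0.09      ] [ 0.74602032 -0.06957708  0.09      ] [ 0.79973946 -0.00257894  0.09      ]
[0.67674433 0.10584894 0.14586635] True
[0.67359425 0.12549404 0.08926116] True
[0.69014612 0.02227052 0.06099562] True
hit False [ 0.00043228 -0.00011305  0.00050994] [ 1.45953451  1.49734441 -0.72855009]
14.3333
```

View pics/w5.png

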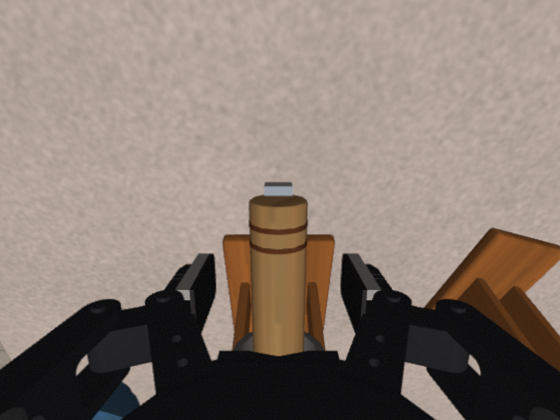

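```bash
python3 - <<'E'
from fit import *
yaw,th=-1.4118,.338; P=np.array([.6565,.2321,.15]); F=frame(yaw,th); m=P+F@[.09,0,0]
g=lambda x,z:m+F@[x,0,-.0055-.016+z]
bot.set_gripper(0.0,grasp_force=50); print('w',bot.read_gripper_width(),bot.read_ft_force())
bot.move_linear(g(.032,.008),speed=.04); print(bot.read_ft_force())
print('hit',bot.move_linear(g(.137,.008),speed=.08,until_force=20),bot.read_ft_force(),bot.read_gripper_width())
snap('wrist','w6'); snap('scene','s6'); print(bot.read_clock(), bot.read_position()-g(.137,.008))
E
```

```text
w 0.25874658755700386 [-0.6827582  -0.55831855  1.21839435]
[ 0.12200655 -0.27509195 -0.06943855]
hit False [-0.3868638  -0.26014759 -0.24277059] 0.261440851288111
16.675 [2.52783620e-05 5.43568919e-04 2.63173055e-04]
```

View pics/w6.png

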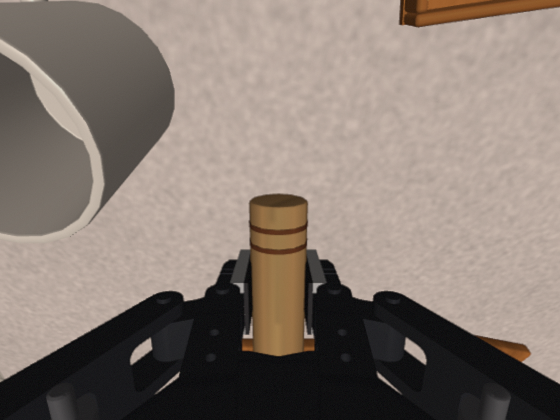

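View pics/s6.png

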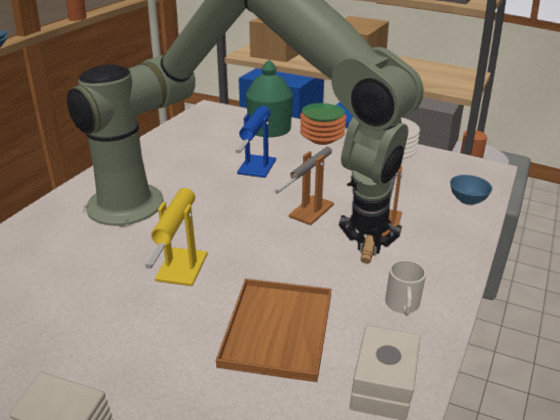

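```bash
python3 - <<'E'
from fit import *
yaw,th=-1.4118,.338; P=np.array([.6565,.2321,.15]); F=frame(yaw,th); m=P+F@[.09,0,0]
g=lambda x,z:m+F@[x,0,-.0055-.016+z]
y2=-1.277; q=m2q(down(y2)); c=np.array([.595,-.224,0])+.037*np.array([np.cos(y2),np.sin(y2),0])
bot.move_linear(g(.137,.15),speed=.15); print(bot.read_position())
bot.move_pose([c[0],c[1],.20],q); print(bot.read_gripper_width())
bot.move_linear([c[0],c[1],.09],speed=.15)
snap('wrist','w7'); snap('scene','s7');snap('top','t7'); print(bot.read_clock())
E
```

```text
[ 0.69654314 -0.02105486  0.19492312]
0.25805768782799127
19.7917
```

View pics/w7.png

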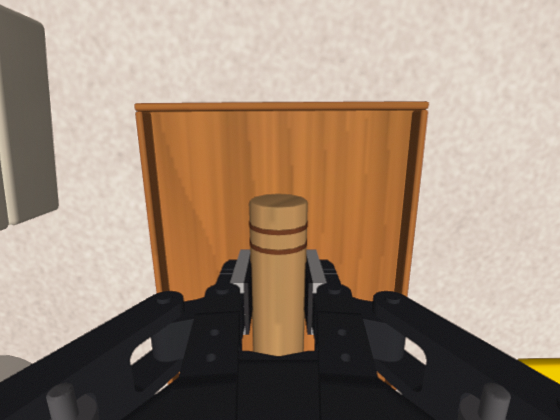

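View pics/s7.png

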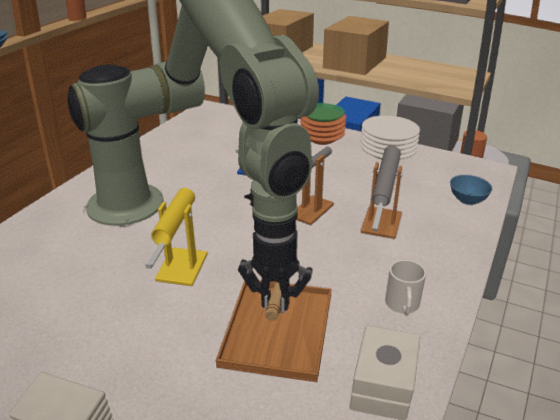

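```bash
python3 - <<'E'
from fit import *
W=wcam('w7'); T=cam('top')
a,b=onplane(W,(137,104),.022),onplane(W,(427,103),.022); y2=-1.277; mx=np.array([np.cos(y2),np.sin(y2),0])
print(a,b,np.linalg.norm(a-b),'centre est',(a+b)/2-.12*mx)
# front end of roller in held pose and its far/pose
p=bot.read_position(); print(p)
for d in (.1,.103,.106):
    pass
D=down(y2); print('pred front top px',proj(W,p+D@[0,-.016-.012,.038]),'ring',)
E
```

```text
[ 0.71613654 -0.31128471  0.022     ] [ 0.54046216 -0.36541018  0.022     ] 0.18382343240199375 centre est [ 0.5935488  -0.22348928  0.022     ]
[ 0.60663169 -0.25981733  0.09137801]
pred front top px [[278.5425987  207.87336124]] ring
```

The wrist view puts the tray centre within 2 mm of my estimate, and the roller is level in the grip. I'll lower it now.

```bash
python3 - <<'E'
from fit import *
p=bot.read_position(); bot.move_linear([p[0],p[1],.03],speed=.08); bot.wait(.2)
f0=bot.read_ft_force()
print('hit',bot.move_linear([p[0],p[1],.001],speed=.02,until_force=4),bot.read_position(),bot.read_ft_force()-f0,bot.read_gripper_width())
bot.wait(.3); snap('wrist','w8'); snap('scene','s8'); print(bot.read_clock())
E
```

```text
hit True [ 0.60655666 -0.25977751  0.00523229] [-0.29246244  1.69058794  5.74984125] 0.2627221085869863
22.4167
```

View pics/w8.png

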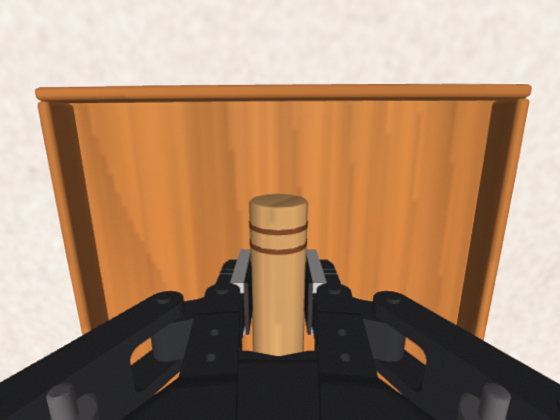

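```bash
python3 - <<'E'
from fit import *
bot.set_gripper(.38); bot.set_gripper(.65); bot.wait(.3)
p=bot.read_position(); bot.move_linear([p[0],p[1],.25],speed=.12)
bot.wait(.3); a=snap('wrist','w9')
print([(np.round(d['bbox']),round(d['confidence'],2)) for d in bot.search_frame('wrist','roller')])
bot.move_linear([.45,-.33,.32],speed=.2); snap('wrist','w10'); snap('scene','s10'); snap('top','t10'); print(bot.read_clock())
E
```

```text
[(array([266., 149.,  21., 123.]), 0.76)]
27.15
```

View pics/w9.png

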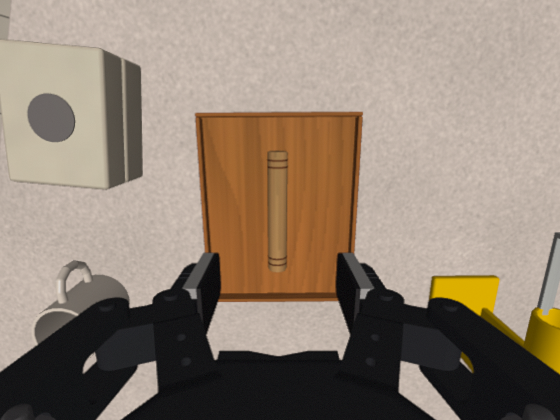

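View pics/s10.png

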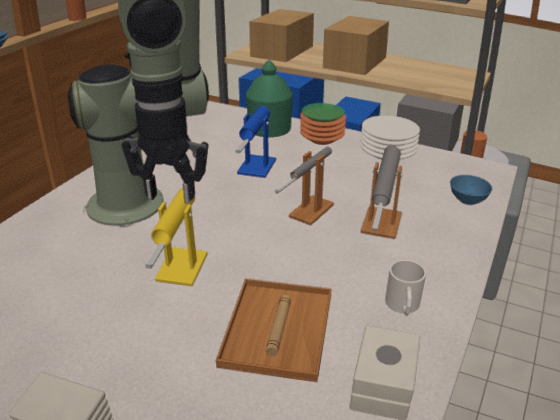

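View pics/w10.png

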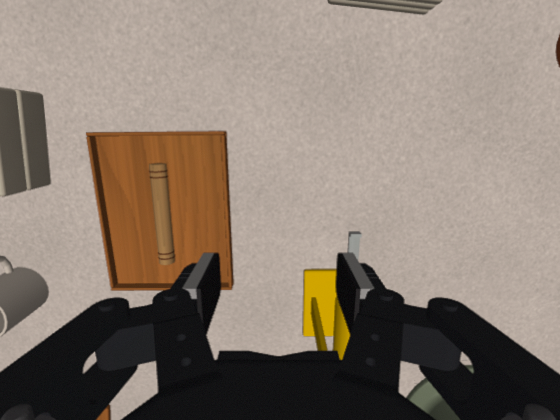

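```bash
python3 - <<'E'
from fit import *
A=wcam('w9');B=wcam('w10')
for a,b in [((278,151.5),(158,164.5)),((278,270),(166.5,263))]: print(tri((A,a),(B,b)))
bot.close_job(); print(bot.read_clock())
E
```

```text
(array([ 0.61654033, -0.29589298,  0.0157857 ]), [np.float64(0.5254242411321627), np.float64(0.4386535620038501)])
(array([ 0.57336792, -0.15368505,  0.02085477]), [np.float64(0.05851603123429931), np.float64(0.049528988621377903)])
the job is handed in; nothing more can be done
the job is handed in; nothing more can be done
```

The roller is lying flat in the tray, released, and I handed the job in with the robot clock at about 27 s of the 51 s allowed. Handing in reports no verdict, so these are my own checks.

**What I did**
- I chose the wide grey tube on the wooden stand and pressed its mouth end down with the shut fingers. I left it at about 0.34 rad, measured from two wrist views.
- The roller slid out to the lip. I gripped the exposed end square to the tongue, lifted it 8 mm and drew it 105 mm along the tube axis. No contact force showed on the way.
- I levelled the roller over the tray, lowered it until the tool touched at about 5 N, and only then opened the fingers and backed away.

**Last checks**
- **Roller:** in both wrist views it lies flat near the tray's centre. Its two ends triangulate to about 16 and 21 mm high, equal within the roughly 3–5 mm accuracy of the hand-picked pixels. I did not measure its speed; it looks still.
- **Slim tube:** it looks untouched in the last scene picture. I did not measure its mouth position again.
- **Robot:** the gripper was well clear of everything, at about 0.32 m height.

**Disagreements**
- The tray's centre differed by about 12 mm between the top and scene views. I used a value between the two, and a close wrist view confirmed it within 2 mm.
- At contact the fingers' TCP stood about 5 mm up, roughly 4 mm above where the roller alone should have touched. The finger tips may have met the floor first, leaving a drop of a few millimetres on release.

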